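# Take the burr cap off the coffee grinder, whichever way it is threaded

## Task

The coffee grinder's hopper is off so that its burr can be cleaned: unscrew the round black thumb cap in the middle of the open top, feeling for the way it gives, since nobody remembers whether this machine has a right- or a left-hand thread. Once the thread has let go, lift the cap straight off its spindle and finish while still holding it in the gripper, level and still, at least 5 cm above its seat and over the grinder; leave the other things on the worktop where they stand.

Things in the scene. Friction and masses are not known exactly. Their poses are not given: they have to be found in the camera images.
- cap_mid (a point): Centre (half-way up) of the round black metal thumb cap: 48 mm high, its fluted head (upper 20 mm) 50 mm across, to be gripped, over a hollow skirt 45 mm across; about 250 g; a steel disc on top and a red dash at its -x edge. z up. Screwed down at the start, underside resting on the burr; it then cannot be pulled off, and has about 1.5 mm play up and down and sideways
- spindle_top (a point): Top of the fixed spindle hidden in the cap, 24.5 mm above the burr face; z is its axis. Thread of unseen hand: right (anticlockwise from above loosens) or left (clockwise loosens). The wrong way the cap stops dead within 10 degrees. The right way it turns lightly (under 0.2 N m), climbs 4 mm in 50 degrees, is free of the thread from 65 to 105 degrees (85 is best) and then lifts straight off
- burr: Steel burr disc, 96 mm across, fixed in the top of the grinder; origin at the centre of its upper face, on the spindle axis, 205 mm above the worktop, z up. With the cap screwed down, the cap's x axis lies along the burr's x axis within a degree or two
- grinder: Compact aluminium coffee grinder, fixed, hopper off; origin on the worktop under the spindle axis. It reaches 63 mm from the axis to the back (+x) and sides (y); its control head, 122 mm wide, stands at its front (-x), 83 to 165 mm from the axis, its top 43 mm above the burr face. Nothing else near the cap stands higher than the burr face
- pepper_mill_mid (a point): Half-way up the standing stainless pepper mill, 56 mm across, 162 mm tall; a bystander
- cup_a_mid (a point): Centre of a white espresso cup, 62 mm across, 55 mm tall, with handle; a bystander
- cup_b_mid (a point): Centre of the other white espresso cup, the same; a bystander
- stopper_mid (a point): Half-way up the glass carafe stopper, which stands on its flat head, 46 mm across, 60 mm tall; a bystander
- hopper_mid (a point): Half-way up the amber bean hopper, standing upside down on its black lid, 124 mm across, 128 mm tall; a bystander
- tamper_mid (a point): Half-way up the coffee tamper, steel foot 58 mm across, 86 mm tall; a bystander
- brush_grip (a point): The handle of the cleaning brush lying on the worktop, about 0.2 m long; a bystander
Things that resemble listed ones, but are neither listed nor needed, are in the scene too. There is more than one size of the part that bears cap_mid; the job needs the smallest.

How it is judged:
By the outcome, as a careful person would: the job done as asked, in the order asked, and still so for the second after the job is handed in, while the arm keeps its last pose, push and grip.
It also fails if it takes over 45 s, if anything falls off the work surface, if the arm or the gripper's body presses on something with over 40 N, if the wrist force passes 120 N, or if a joint passes its speed limit or range.

## Robot

A 6-joint arm with a two-finger parallel gripper is mounted at the origin on the work surface. World frame = base frame: x ahead of the robot, y to its left, z up, the work surface at z = 0. Lengths are in m, angles in rad, forces in N, time in s.
With the tool pointing down it reaches from about 0.325 to 0.9 m from the base axis. Payload 6.1 kg.
Tool frame: the origin (TCP) lies on the mounting face of the last link; the fingertips stand 173 mm ahead of it and the grasp point (between the pads) lies 155 mm ahead of it; z points along the fingers, y is the direction in which the jaws open and shut (so a half turn about z gives the same grasp; the last joint's range is limited). The gripper opens to 85 mm and grips with 20 to 120 N. Pads are 22 mm wide; open, the fingers measure 114 mm over their backs; the gripper's body (76 mm by 85 mm) begins 54 mm behind the grasp point. The pads swing forward as they close: fully open they stand 13 mm farther back than shut.
Start: joints at [-1.281, 0.22, 1.526, -0, 1.395, -0.126], TCP at [0.252, -0.572, 0.405] pointing down, gripper open.
Joint ranges: [-2.98, 2.98], [-0.91, 2.08], [0.09, 2.57], [-1.24, 4.39], [0.2, 2.65], [-2.68, 2.68]. Speed limits (rad/s): [2.57, 2.57, 3.01, 3.14, 3.14, 3.14].

## Interface

Orientations are given as a rotation vector (axis times angle).
In Python, from plant import status, viewer, robot gives the robot as it stands. The module is installed in compiled form; this text tells all that it offers.
- The arm moves only by the shell command python3 -m creep 'ROWS'. ROWS is JSON, a list of rows, each a list of 3 entries, a list of its own where there are three numbers: the shift along the tool's x, y, z in m, then the turn about the tool's z in rad, then the closure, from -1 (fully open) to 1 (shut). In form: [[[tx, ty, tz], twist, jaw], ...]. A call has 1 to 5 rows; each row shifts and turns the pose as measured when the row begins, along the tool's axes as they then stand; what a row does not reach is not made up. A row lasts 1/8 s, in which the tool goes at most 62.5 mm and 10.7 degrees, less where a joint would pass 70% of its speed; a pose out of reach is approached as far as the arm can. A call with a gripper value outside its range is refused whole. The fingers move at their own pace and stop on an object; the grip force is fixed at half the most. Time passes only in rows, so rows that do not move let the fingers close. It gives the time, the measured TCP pose, the force and the opening at its end, in the units of the state.
- status.get_state(): the state, without advancing time (a new reading comes with each control period).
- viewer.capture(name): name is "scene" or "top"; returns a dict with "frame" (420x560x3 uint8, red, green, blue), "depth" (420x560 float32, m along the optical axis (not along the pixel's ray), 0 where there is no reading), "fx", "fy", "cx", "cy" (pixels), "k1" (the pictures are not rectified: a ray, as slopes to the right and down, at radius r is drawn at 1 + k1 r^2 times it, then the intrinsics apply), "position" and "orientation" of the camera in the world. Camera axes: x right, y up, looking along -z (the intrinsics and any distortion apply to the point x, -y, -z); pixel columns grow to the right and rows downward; lengths in m; the calibration is good to about 2 mm. A picture is of the moment at which its call begins.
- robot.close_job(): hands the job in, once; it reports no verdict.
The state is a dict: "time": time; "qpos": joint angles; "qvel": joint speeds; "tau": joint torques, N m; "tool_pos": TCP position; "tcp_rot": TCP orientation; "contact_force": force on the tool from outside, world axes, zero at the start; "moment": the same for the moment, N m; "opening": finger opening in m.
Only numpy, scipy, OpenCV 4.12 (cv2) and the standard library are available. Lean on these libraries where they do the work, as an engineer would, in place of code of your own. Each camera call takes 0.05 s, during which the arm holds its last target.

## Working session

There is one attempt and no reset: what is moved stays moved. The work goes in short steps, Python scripts to look and compute and a shell command to move; the robot and the scene stay as the last step left them, time stands still between calls to the robot, and variables do not carry over. Pictures are saved under pics/ and viewed, and the job is handed in when it is done.

```bash
mkdir -p pics
cat > h.py <<'E'
import numpy as np, cv2, pickle
from scipy.spatial.transform import Rotation as R
def snap(n):
    from plant import viewer
    c=viewer.capture(n); pickle.dump(c,open(n+'.pkl','wb')); return c
def load(n): return pickle.load(open(n+'.pkl','rb'))
def world(c,u,v,d=None):
    xd=(u-c['cx'])/c['fx']; yd=(v-c['cy'])/c['fy']
    x,y=xd,yd
    for _ in range(30):
        s=1+c['k1']*(x*x+y*y); x,y=xd/s,yd/s
    if d is None: d=c['depth'][int(round(v)),int(round(u))]
    o=np.array(c['orientation']); 
    Rm=o if o.shape==(3,3) else (R.from_rotvec(o).as_matrix() if o.size==3 else R.from_quat(o).as_matrix())
    return np.array(c['position'])+Rm@np.array([x*d,-y*d,-d])
def ray_z(c,u,v,z):
    a=world(c,u,v,0.0); b=world(c,u,v,1.0); t=(z-a[2])/(b[2]-a[2]); return a+t*(b-a)
def crop(c,u0,v0,u1,v1,k,name):
    cv2.imwrite('pics/'+name,cv2.resize(c['frame'][v0:v1,u0:u1,::-1],None,fx=k,fy=k,interpolation=cv2.INTER_CUBIC))
E
python3 - <<'E'
from h import *
from plant import status
print(status.get_state())
for n in('scene','top'):
    c=snap(n); print({k:c[k] for k in c if k not in('frame','depth')})
    cv2.imwrite(f'pics/{n}0.png',c['frame'][:,:,::-1])
E
```

```text
{'time': 0.0, 'qpos': array([-1.28106731e+00,  2.21202643e-01,  1.52759667e+00, -2.44178536e-05,
        1.39471216e+00, -1.26095352e-01]), 'qvel': array([-5.99288354e-04,  3.61569338e-04,  1.17958018e-03, -9.26444485e-05,
       -1.27990680e-03, -1.62042869e-05]), 'tau': array([-5.01689919e-05, -4.96890342e+01, -3.89395308e+01, -1.36137332e-04,
        1.11757006e-02,  1.89377585e-05]), 'tool_pos': array([ 0.25238292, -0.57148075,  0.40362112]), 'tcp_rot': array([-3.07206464e+00, -6.48091960e-01,  2.83783752e-04]), 'contact_force': array([-0.87899237,  0.4804364 , -0.13856224]), 'moment': array([0.01668028, 0.04656807, 0.00261328]), 'opening': 0.0852721691513776}
{'fx': 495.7438125478581, 'fy': 495.7438125478581, 'cx': 285.7090881556888, 'cy': 212.421966546424, 'k1': -0.13158477816026282, 'position': array([1.23742618, 0.31154277, 1.11797873]), 'orientation': array([0.45596048, 0.62684622, 1.85085489])}
{'fx': 508.66207334388196, 'fy': 508.66207334388196, 'cx': 274.92289278107893, 'cy': 202.15029448957694, 'k1': -0.1224153173008557, 'position': array([0.18979004, 0.0478016 , 1.64237986]), 'orientation': array([ 0.17240739, -0.15428078, -1.50316791])}
```

View pics/scene0.png

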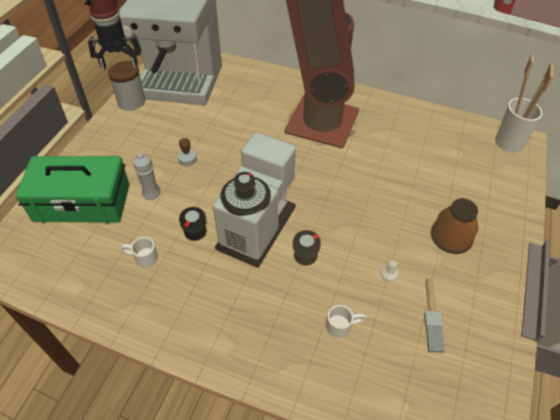

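View pics/top0.png

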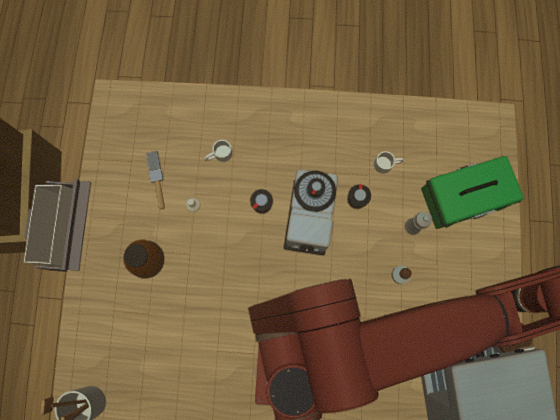

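Three things could be taken for the cap: the one on the burr (scene ≈245,184; top ≈316,187), a larger loose cap (scene 193,223; top 359,196) and another (scene 306,247; top 261,201). The description (on the burr, smallest) fits the first, so I'll check it in a close crop.

Run:
```python
from h import *
c=load('top'); crop(c,280,155,380,255,6,'t1.png')
s=load('scene'); crop(s,190,120,320,270,4,'s1.png')
for u,v in[(316,187),(359,196),(261,201),(312,230)]: print('top',u,v,world(c,u,v))
for u,v in[(244,179),(193,218),(306,240),(270,150)]: print('sc',u,v,world(s,u,v))
```

```text
top 316 187 [ 0.53387673 -0.03887172  0.2594099 ]
top 359 196 [ 0.56014667 -0.18874367  0.06963674]
top 261 201 [0.52399256 0.12068017 0.07401052]
top 312 230 [ 0.41263747 -0.03378012  0.25331799]
sc 244 179 [ 0.5440243  -0.03646232  0.25633757]
sc 193 218 [ 0.57099837 -0.18313951  0.07053029]
sc 306 240 [0.53042587 0.12079021 0.07082685]
sc 270 150 [ 0.42325021 -0.01919665  0.24536443]
```

View pics/t1.png

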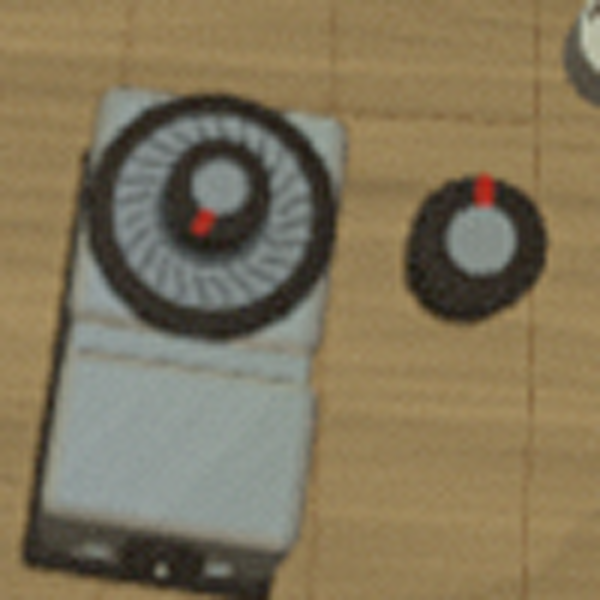

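View pics/s1.png

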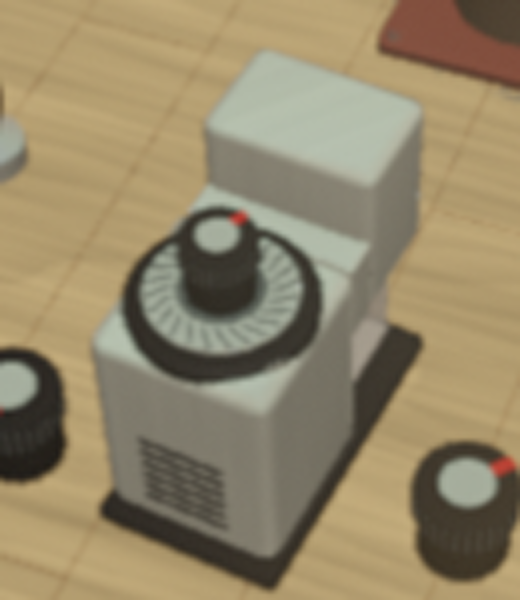

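The crop confirms the choice: the cap sits on the burr with its disc at scene ≈(244.1,178.6) and top ≈(316.3,185.6). Its red dash points toward the control head. The top at z≈0.256 fits the expected 0.253, and the loose caps sit at 0.07.

Run:
```python
from h import *
c=load('top'); s=load('scene')
f=lambda k,x,y,u0,v0:(u0+(x+.5)/k-.5,v0+(y+.5)/k-.5)
P=lambda n,a: print(n,a.round(4))
a=ray_z(c,*f(6,220,186,280,155),.253);b=ray_z(c,*f(6,203,221,280,155),.253);P('top disc',a);P('dash',b);d=a-b;print(np.degrees(np.arctan2(d[1],d[0])))
a=ray_z(s,*f(4,218,236,190,120),.253);b=ray_z(s,*f(4,239,217,190,120),.253);P('sc disc',a);P('dash',b);d=a-b;print(np.degrees(np.arctan2(d[1],d[0])))
# burr ring center
P('burr top',ray_z(c,*f(6,212,217,280,155),.205)); P('burr sc',ray_z(s,*f(4,222,294,190,120),.205))
# head top corners in scene z=.248: 
for q in[(266,50),(420,105),(370,184),(208,128)]: P('head',ray_z(s,*f(4,*q,190,120),.248))
for q in[(72,352),(312,390),(288,548),(45,512)]: P('headtop',ray_z(c,*f(6,*q,280,155),.248))
# depth cluster for cap top
for n,c_ in(('top',c),('sc',s)):
    pts=[]
    for v in range(150,260):
        for u in range(200,380):
            if c_['depth'][v,u]>0:
                p=world(c_,u,v)
                if .243<p[2]<.265 and np.hypot(p[0]-.537,p[1]+.037)<.04: pts.append(p)
    pts=np.array(pts); print(n,len(pts),pts.mean(0),pts.min(0),pts.max(0))
```

```text
top disc [ 0.5396 -0.0398  0.253 ]
dash [ 0.5223 -0.0326  0.253 ]
-22.534691925622706
sc disc [ 0.5402 -0.038   0.253 ]
dash [ 0.5219 -0.0324  0.253 ]
-16.966348976042955
burr top [ 0.536  -0.0396  0.205 ]
burr sc [ 0.5437 -0.0365  0.205 ]
head [ 0.3783 -0.0751  0.248 ]
head [0.3899 0.0337 0.248 ]
head [0.4646 0.0286 0.248 ]
head [ 0.4562 -0.0814  0.248 ]
headtop [0.4572 0.025  0.248 ]
headtop [ 0.4461 -0.0872  0.248 ]
headtop [ 0.3717 -0.0792  0.248 ]
headtop [0.3817 0.0333 0.248 ]
top 258 [ 0.5361895  -0.03794873  0.25336145] [ 0.51178976 -0.06237723  0.24364369] [ 0.56320727 -0.01396956  0.2647412 ]
sc 320 [ 0.54381779 -0.03756547  0.25236531] [ 0.51562473 -0.06324465  0.24309927] [ 0.56775759 -0.0138693   0.25772886]
```

```bash
cat >> h.py <<'E'
def delta(t):
    from plant import status
    s=status.get_state(); Rm=R.from_rotvec(s['tcp_rot']).as_matrix()
    return Rm.T@(np.array(t)-s['tool_pos']),s,Rm
E
python3 - <<'E'
from h import *
d,s,Rm=delta([.54,-.0385,.52]); print(d.round(4)); print(Rm.round(3))
E
```

```text
[ 0.4784 -0.3716 -0.1155]
[[ 0.915  0.404 -0.001]
 [ 0.404 -0.915  0.002]
 [ 0.    -0.002 -1.   ]]
```

```bash
python3 -m creep '[[[0,0,-0.03],-0.18,-1],[[0,0,-0.03],-0.18,-1],[[0,0,-0.03],-0.18,-1],[[0,0,-0.03],-0.18,-1],[[0,0,0],-0.18,-1]]'
python3 - <<'E'
from h import *
d,s,Rm=delta([.54,-.0385,.52]); print(d.round(4)); print(Rm.round(3),s['qpos'])
E
```

```text
time: 0.72
tool_pos: [0.2524, -0.5715, 0.5231]
tcp_rot: [-2.452, -1.95, -0.006]
contact_force: [-0.4, -0.4, 0.3]
opening: 0.0859
[0.584  0.1605 0.0073]
[[ 0.225  0.974 -0.003]
 [ 0.974 -0.225  0.009]
 [ 0.008 -0.005 -1.   ]] [-1.28113233e+00  1.76043680e-01  1.35884803e+00  2.41496957e-05
  1.61633007e+00 -1.05437384e+00]
```

```bash
python3 -m creep '[[[0.05,0.0138,0],0,-1],[[0.05,0.0138,0],0,-1],[[0.05,0.0138,0],0,-1],[[0.05,0.0138,0],0,-1],[[0.05,0.0138,0],0,-1]]'
python3 -m creep '[[[0.05,0.0138,0],0,-1],[[0.05,0.0138,0],0,-1],[[0.05,0.0138,0],0,-1],[[0.05,0.0138,0],0,-1],[[0.05,0.0138,0],0,-1]]'
python3 - <<'E'
from h import *
d,s,Rm=delta([.54,-.0385,.52]); print(d.round(4)); print(Rm.round(3),s['qpos'])
E
```

```text
time: 1.35
tool_pos: [0.3766, -0.3398, 0.5216]
tcp_rot: [-2.452, -1.942, -0.007]
contact_force: [-0.1, -0.2, -0.1]
opening: 0.0855
time: 1.98
tool_pos: [0.5033, -0.1038, 0.5225]
tcp_rot: [-2.451, -1.94, -0.007]
contact_force: [0.1, -0.8, 0.0]
opening: 0.0852
[0.072  0.0207 0.0032]
[[ 0.23   0.973 -0.006]
 [ 0.973 -0.23   0.015]
 [ 0.013 -0.009 -1.   ]] [-0.36065593 -0.09625416  1.64050053  0.01156268  1.60831049 -0.12856054]
```

```bash
python3 -m creep '[[[0.036,0.0104,0],0,-1],[[0.036,0.0104,0],0,-1],[[0,0,0],0,-1]]'
python3 - <<'E'
from h import *
d,s,Rm=delta([.54,-.0385,.395]); print(d.round(4)); print(Rm.round(3),s['qpos'])
c=snap('scene'); crop(c,180,60,340,240,3,'s2.png')
E
```

```text
time: 2.35
tool_pos: [0.5417, -0.0328, 0.5216]
tcp_rot: [-2.444, -1.946, -0.005]
contact_force: [-0.5, -0.5, -0.5]
opening: 0.0853
[-0.0077  0.0012  0.1265]
[[ 0.224  0.974 -0.009]
 [ 0.974 -0.224  0.016]
 [ 0.013 -0.012 -1.   ]] [-0.20984383 -0.02478583  1.57393969  0.01365203  1.60423729  0.01666968]
```

View pics/s2.png

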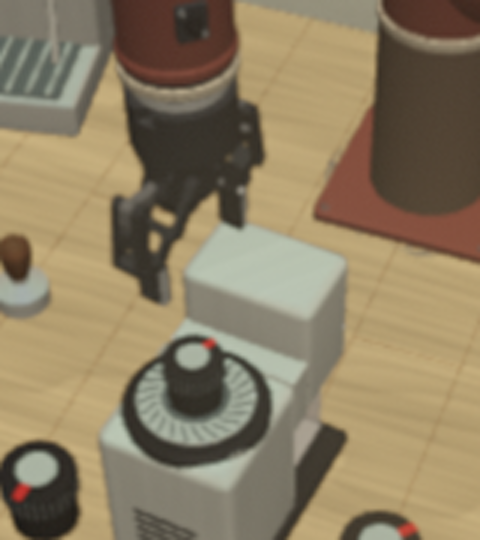

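```bash
cat >> h.py <<'E'
def gd(g,L=.155):
    d,s,Rm=delta([0,0,0]); z=Rm[:,2]
    return (Rm.T@(np.array(g)-L*z-s['tool_pos'])).round(4), np.degrees(np.arccos(-z[2])).round(2), s
E
python3 - <<'E'
from h import *
print(gd([.54,-.0385,.29])[:2],gd([.54,-.0385,.24])[:2])
E
```

```text
(array([-0.0079,  0.0027,  0.0764]), np.float64(1.01)) (array([-0.0085,  0.0033,  0.1264]), np.float64(1.01))
```

```bash
python3 -m creep '[[[-0.008,0.0027,0.02],0,-1],[[0,0,0.03],0,-1],[[0,0,0.025],0,-1],[[0,0,0],0,-1]]'
python3 - <<'E'
from h import *
print(gd([.54,-.0385,.24])[:2])
c=snap('scene'); crop(c,180,80,320,220,4,'s3.png')
E
```

```text
time: 2.9
tool_pos: [0.5392, -0.0466, 0.4396]
tcp_rot: [-2.449, -1.936, 0.002]
contact_force: [-0.3, 0.6, -0.8]
opening: 0.0857
(array([0.0059, 0.0021, 0.0447]), np.float64(1.11))
```

View pics/s3.png

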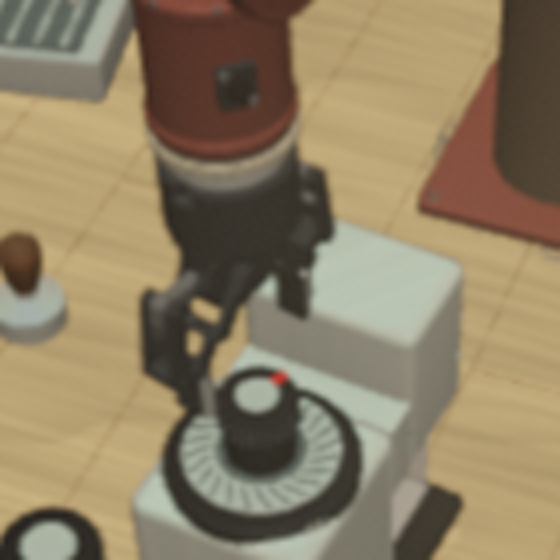

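```bash
python3 -m creep '[[[0.006,0.002,0.002],0,-1],[[0,0,0],0,-1]]'
python3 - <<'E'
from h import *
print(gd([.54,-.0385,.24])[:2])
E
```

```text
time: 3.2
tool_pos: [0.5433, -0.0421, 0.4409]
tcp_rot: [-2.454, -1.937, -0.003]
contact_force: [0.6, 0.1, 0.5]
opening: 0.0853
(array([ 0.0006, -0.0019,  0.046 ]), np.float64(0.87))
```

```bash
python3 -m creep '[[[0,-0.001,0.025],0,-1],[[0,0,0.018],0,-1],[[0,0,0],0,-1]]'
python3 - <<'E'
from h import *
print(gd([.54,-.0385,.24])[:2])
c=snap('scene'); crop(c,180,80,320,220,4,'s4.png')
E
```

```text
time: 3.58
tool_pos: [0.543, -0.0413, 0.3997]
tcp_rot: [-2.457, -1.94, -0.008]
contact_force: [0.7, -1.2, -0.6]
opening: 0.0852
(array([ 0.0003, -0.0027,  0.0047]), np.float64(0.68))
```

View pics/s4.png

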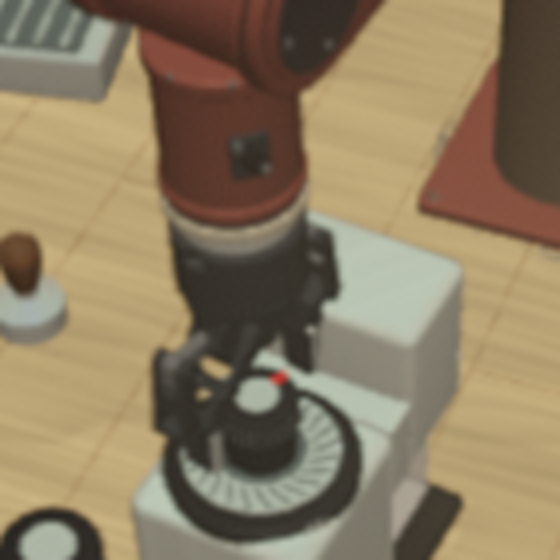

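```bash
python3 -m creep '[[[0,-0.002,0.004],0,-1],[[0,0,0],0,-0.2]]'
python3 - <<'E'
from h import *
g=gd([.54,-.0385,.24]);print(g)
E
```

```text
time: 3.88
tool_pos: [0.5417, -0.0409, 0.3981]
tcp_rot: [-2.459, -1.943, -0.011]
contact_force: [0.7, 0.4, 0.2]
opening: 0.0695
(array([ 0.0002, -0.0019,  0.0031]), np.float64(0.61), {'time': 3.875, 'qpos': array([-0.22366013,  0.02971835,  1.74818506,  0.01079704,  1.36512481,
        0.0077957 ]), 'qvel': array([ 0.00100296, -0.00643585, -0.01877717, -0.00173636,  0.00186389,
        0.00013782]), 'tau': array([ 5.33793165e-03, -4.00332820e+01, -3.85434008e+01,  5.49637747e-02,
       -2.04468775e-02,  8.30720001e-05]), 'tool_pos': array([ 0.54165103, -0.04085959,  0.39812381]), 'tcp_rot': array([-2.45915513, -1.94253432, -0.01149231]), 'contact_force': array([0.72796868, 0.42277566, 0.21909654]), 'moment': array([ 0.04461642, -0.01555733,  0.00275401]), 'opening': 0.06954027729273478})
```

```bash
python3 -m creep '[[[0,-0.0015,0.003],0,0],[[0,0,0],0,1]]'; python3 -m creep '[[[0,0,0],0,1],[[0,0,0],0,1]]'
python3 - <<'E'
from h import *
g=gd([.54,-.0385,.24]);print(g[:2],g[2]['moment'],g[2]['contact_force'])
c=snap('scene'); crop(c,180,80,320,220,4,'s5.png')
E
```

```text
time: 4.12
tool_pos: [0.54, -0.0404, 0.3959]
tcp_rot: [-2.459, -1.943, -0.012]
contact_force: [-0.8, 0.7, -1.5]
opening: 0.0484
time: 4.38
tool_pos: [0.54, -0.0404, 0.3959]
tcp_rot: [-2.459, -1.943, -0.012]
contact_force: [-0.5, 0.1, -0.2]
opening: 0.0486
(array([ 0.0002, -0.0003,  0.0009]), np.float64(0.6)) [0.04612427 0.12993472 0.05034983] [-0.48712004  0.08947987 -0.19009362]
```

View pics/s5.png

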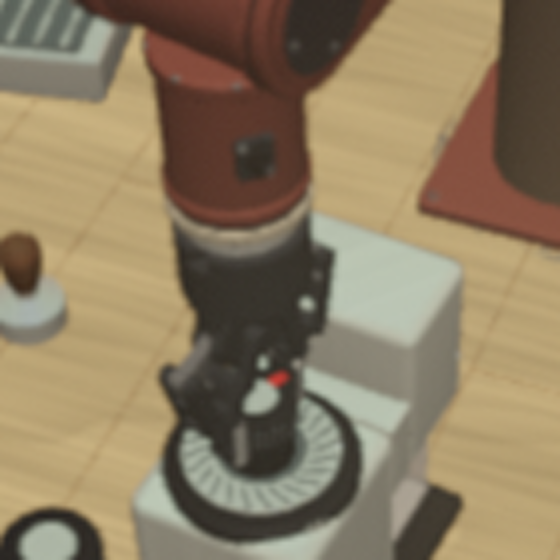

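Gripped at 48.6 mm (the head) with no side force. Next I'll feel for the thread, anticlockwise first (negative twist).

```bash
cat > m.py <<'E'
from h import *
g=gd([.54,-.0385,.24]);s=g[2];Rm=R.from_rotvec(s['tcp_rot']).as_matrix()
print(g[:2],'M',s['moment'].round(3),'F',s['contact_force'].round(2),'q6',s['qpos'][5].round(4),'yaw',np.degrees(np.arctan2(Rm[1,0],Rm[0,0])).round(2),'z',s['tool_pos'][2].round(4))
E
python3 m.py
python3 -m creep '[[[0,0,0],-0.06,1],[[0,0,0],0,1]]'; python3 m.py
python3 -m creep '[[[0,0,0],-0.06,1],[[0,0,0],0,1]]'; python3 m.py
```

```text
(array([ 0.0003, -0.0003,  0.0009]), np.float64(0.6)) M [0.014 0.116 0.024] F [-0.85  0.4  -0.13] q6 0.0078 yaw 76.62 z 0.3959
time: 4.68
tool_pos: [0.54, -0.0404, 0.3959]
tcp_rot: [-2.399, -2.017, -0.012]
contact_force: [-0.5, -0.6, 1.2]
opening: 0.0486
(array([ 0.0003, -0.0003,  0.0009]), np.float64(0.61)) M [-0.016  0.154 -0.003] F [-0.47 -0.57  1.25] q6 -0.0531 yaw 80.11 z 0.3959
time: 4.92
tool_pos: [0.54, -0.0405, 0.3959]
tcp_rot: [-2.34, -2.086, -0.012]
contact_force: [-0.9, -0.4, -0.1]
opening: 0.0483
(array([ 0.0003, -0.0003,  0.0009]), np.float64(0.61)) M [ 0.044  0.172 -0.057] F [-0.89 -0.36 -0.06] q6 -0.1115 yaw 83.45 z 0.3959
```

```bash
python3 -m creep '[[[0,0,0],-0.06,1],[[0,0,0],0,1]]'; python3 m.py
python3 -m creep '[[[0,0,0],-0.04,1],[[0,0,0],0,1]]'; python3 m.py
```

```text
time: 5.18
tool_pos: [0.54, -0.0404, 0.3959]
tcp_rot: [-2.281, -2.15, -0.013]
contact_force: [-0.5, -0.4, 0.2]
opening: 0.0488
(array([ 0.0001, -0.0002,  0.0009]), np.float64(0.65)) M [ 0.027  0.161 -0.69 ] F [-0.48 -0.39  0.18] q6 -0.1669 yaw 86.6 z 0.3959
time: 5.42
tool_pos: [0.54, -0.0405, 0.3959]
tcp_rot: [-2.24, -2.191, -0.015]
contact_force: [-1.2, 0.9, 0.4]
opening: 0.0484
(array([ 0.0001, -0.0001,  0.0009]), np.float64(0.7)) M [ 0.155  0.205 -1.182] F [-1.22  0.85  0.39] q6 -0.2047 yaw 88.74 z 0.3959
```

Hard stop anticlockwise (about 1.2 N m after ~10°), so this points to a left-hand thread. Turning clockwise to confirm.

```bash
python3 -m creep '[[[0,0,0],0.1,1],[[0,0,0],0.1,1],[[0,0,0],0,1]]'; python3 m.py
python3 -m creep '[[[0,0,-0.0005],0.09,1],[[0,0,0],0,1]]'; python3 m.py
python3 -m creep '[[[0,0,-0.0005],0.09,1],[[0,0,0],0,1]]'; python3 m.py
```

```text
time: 5.8
tool_pos: [0.5401, -0.0407, 0.3959]
tcp_rot: [-2.451, -1.955, -0.012]
contact_force: [-1.0, -0.2, 0.2]
opening: 0.0484
(array([ 0.0006, -0.0005,  0.0009]), np.float64(0.58)) M [ 0.09   0.185 -0.   ] F [-1.02 -0.18  0.16] q6 -0.0019 yaw 77.16 z 0.3959
time: 6.05
tool_pos: [0.5401, -0.0408, 0.3959]
tcp_rot: [-2.532, -1.848, -0.01]
contact_force: [-1.1, -1.0, 0.7]
opening: 0.0485
(array([ 0.0007, -0.0005,  0.0009]), np.float64(0.53)) M [-0.076  0.06  -0.02 ] F [-1.13 -0.98  0.74] q6 0.0844 yaw 72.23 z 0.3959
time: 6.3
tool_pos: [0.5401, -0.0408, 0.3962]
tcp_rot: [-2.608, -1.739, -0.009]
contact_force: [0.2, 0.3, 0.5]
opening: 0.0485
(array([ 0.0007, -0.0006,  0.0013]), np.float64(0.52)) M [-0.02   0.126  0.024] F [0.19 0.35 0.55] q6 0.1692 yaw 67.38 z 0.3962
```

```bash
python3 -m creep '[[[0,0,-0.001],0.09,1],[[0,0,0],0,1]]'; python3 m.py
python3 -m creep '[[[0,0,-0.0008],0.09,1],[[0,0,0],0,1]]'; python3 m.py
python3 -m creep '[[[0,0,-0.0008],0.09,1],[[0,0,0],0,1]]'; python3 m.py
```

```text
time: 6.55
tool_pos: [0.5401, -0.0407, 0.3967]
tcp_rot: [-2.678, -1.628, -0.008]
contact_force: [-0.5, 0.4, -0.5]
opening: 0.0483
(array([ 0.0007, -0.0005,  0.0017]), np.float64(0.51)) M [-0.006  0.005  0.007] F [-0.48  0.43 -0.53] q6 0.2532 yaw 62.57 z 0.3967
time: 6.8
tool_pos: [0.54, -0.0407, 0.3972]
tcp_rot: [-2.744, -1.514, -0.007]
contact_force: [0.3, 0.1, -0.8]
opening: 0.0482
(array([ 0.0007, -0.0005,  0.0022]), np.float64(0.51)) M [0.008 0.06  0.016] F [ 0.28  0.12 -0.83] q6 0.3367 yaw 57.79 z 0.3972
time: 7.05
tool_pos: [0.54, -0.0407, 0.3976]
tcp_rot: [-2.804, -1.399, -0.006]
contact_force: [0.1, -0.1, -0.7]
opening: 0.0484
(array([ 0.0007, -0.0004,  0.0026]), np.float64(0.51)) M [-0.011  0.058  0.009] F [ 0.05 -0.05 -0.75] q6 0.42 yaw 53.02 z 0.3976
```

```bash
python3 -m creep '[[[0,0,-0.0011],0.09,1],[[0,0,0],0,1],[[0,0,-0.001],0.09,1],[[0,0,0],0,1]]'; python3 m.py
python3 -m creep '[[[0,0,-0.0011],0.09,1],[[0,0,0],0,1],[[0,0,-0.001],0.09,1],[[0,0,0],0,1]]'; python3 m.py
python3 - <<'E'
from h import *
c=snap('scene'); crop(c,180,80,320,220,4,'s6.png')
E
```

```text
time: 7.55
tool_pos: [0.5398, -0.0406, 0.3986]
tcp_rot: [-2.909, -1.161, -0.003]
contact_force: [-0.0, -0.4, -1.2]
opening: 0.0485
(array([ 0.0007, -0.0001,  0.0036]), np.float64(0.55)) M [-0.045 -0.043  0.024] F [-0.   -0.36 -1.25] q6 0.5863 yaw 43.5 z 0.3986
time: 8.05
tool_pos: [0.5396, -0.0405, 0.3998]
tcp_rot: [-2.995, -0.915, -0.001]
contact_force: [0.5, 0.1, -3.5]
opening: 0.0488
(array([0.0009, 0.0001, 0.0048]), np.float64(0.59)) M [-0.035 -0.015 -0.004] F [ 0.53  0.07 -3.53] q6 0.7523 yaw 34.0 z 0.3998
```

View pics/s6.png

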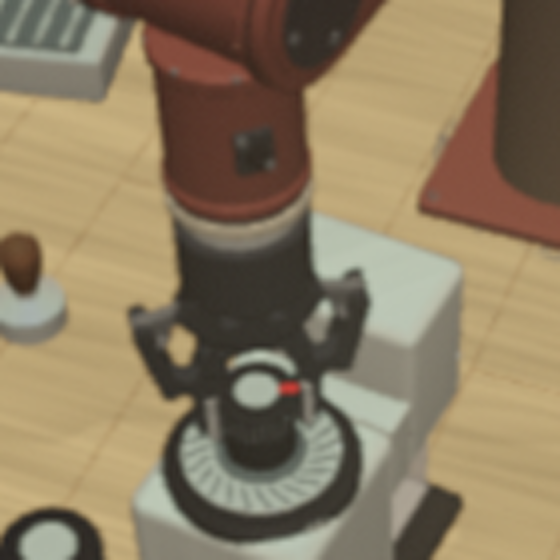

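The dash has turned clockwise with the jaws by about 42°, so the cap is not slipping and it is climbing. Continuing to 85°.

```bash
python3 -m creep '[[[0,0,-0.0006],0.09,1],[[0,0,0],0,1],[[0,0,-0.0008],0.09,1],[[0,0,0],0,1]]'; python3 m.py
python3 -m creep '[[[0,0,-0.0008],0.09,1],[[0,0,0],0,1],[[0,0,-0.0006],0.09,1],[[0,0,0],0,1]]'; python3 m.py
```

```text
time: 8.6
tool_pos: [0.5395, -0.0404, 0.4007]
tcp_rot: [-3.061, -0.661, 0.002]
contact_force: [-0.8, -0.2, -1.9]
opening: 0.0484
(array([0.0011, 0.0001, 0.0057]), np.float64(0.61)) M [ 0.006 -0.006 -0.005] F [-0.76 -0.22 -1.93] q6 0.9204 yaw 24.36 z 0.4007
time: 9.1
tool_pos: [0.5394, -0.0404, 0.4016]
tcp_rot: [-3.105, -0.403, 0.004]
contact_force: [-0.2, -0.4, -2.2]
opening: 0.0488
(array([0.0013, 0.0001, 0.0067]), np.float64(0.63)) M [ 0.033 -0.017  0.   ] F [-0.25 -0.44 -2.23] q6 1.0872 yaw 14.81 z 0.4016
```

```bash
python3 -m creep '[[[0,0,-0.0003],0.1,1],[[0,0,0],0.1,1],[[0,0,0],0.1,1],[[0,0,0],0.1,1],[[0,0,0],0,1]]'; python3 m.py
python3 - <<'E'
from h import *
c=snap('scene'); crop(c,180,80,320,220,4,'s7.png')
E
```

```text
time: 9.72
tool_pos: [0.5393, -0.0404, 0.4015]
tcp_rot: [-3.125, 0.204, 0.008]
contact_force: [1.1, 0.4, -2.3]
opening: 0.0485
(array([ 0.0014, -0.0004,  0.0065]), np.float64(0.64)) M [-0.033 -0.04  -0.035] F [ 1.08  0.4  -2.27] q6 1.4762 yaw -7.48 z 0.4015
```

View pics/s7.png

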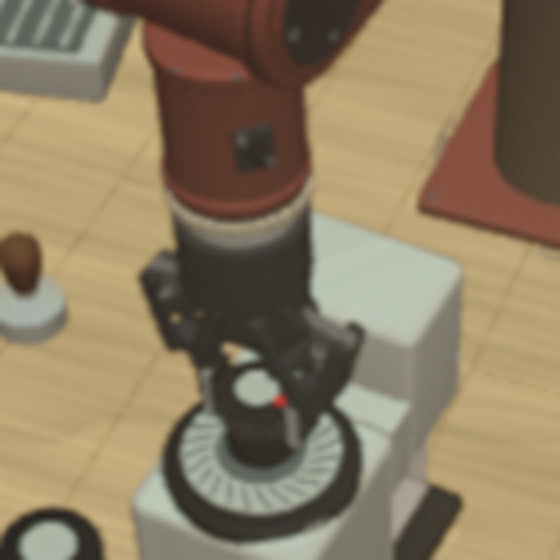

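84° turned with no resisting torque. Lifting gently first.

```bash
python3 -m creep '[[[0,0,-0.002],0,1],[[0,0,0],0,1]]'; python3 m.py
python3 -m creep '[[[0,0,-0.003],0,1],[[0,0,0],0,1]]'; python3 m.py
```

```text
time: 10.02
tool_pos: [0.5393, -0.0404, 0.4037]
tcp_rot: [-3.125, 0.196, 0.008]
contact_force: [-0.9, 0.1, -3.1]
opening: 0.0484
(array([ 0.0013, -0.0004,  0.0087]), np.float64(0.64)) M [-0.037 -0.023 -0.022] F [-0.94  0.07 -3.14] q6 1.4709 yaw -7.18 z 0.4037
time: 10.28
tool_pos: [0.5394, -0.0405, 0.4071]
tcp_rot: [-3.126, 0.194, 0.007]
contact_force: [-0.5, 1.2, -3.3]
opening: 0.0484
(array([ 0.0012, -0.0004,  0.0121]), np.float64(0.63)) M [-0.01  -0.028  0.026] F [-0.49  1.21 -3.34] q6 1.4696 yaw -7.1 z 0.4071
```

```bash
python3 -m creep '[[[0,0,-0.008],0,1],[[0,0,-0.008],0,1],[[0,0,0],0,1]]'; python3 m.py
python3 -m creep '[[[0,0,-0.012],0,1],[[0,0,-0.015],0,1],[[0,0,-0.015],0,1],[[0,0,-0.012],0,1],[[0,0,0],0,1]]'; python3 m.py
python3 -m creep '[[[0,0,0],0,1],[[0,0,0],0,1],[[0,0,0],0,1],[[0,0,0],0,1]]'; python3 m.py
python3 - <<'E'
from h import *
c=snap('scene'); crop(c,170,60,330,240,3,'s8.png'); cv2.imwrite('pics/s8f.png',c['frame'][:,:,::-1])
t=snap('top'); cv2.imwrite('pics/t8.png',t['frame'][:,:,::-1])
E
```

```text
time: 10.65
tool_pos: [0.5396, -0.0407, 0.4247]
tcp_rot: [-3.126, 0.193, 0.006]
contact_force: [0.1, 0.6, -3.0]
opening: 0.0485
(array([ 0.001 , -0.0005,  0.0297]), np.float64(0.6)) M [-0.009  0.001 -0.007] F [ 0.14  0.61 -2.96] q6 1.4692 yaw -7.08 z 0.4247
time: 11.28
tool_pos: [0.5399, -0.0413, 0.484]
tcp_rot: [-3.126, 0.193, 0.002]
contact_force: [-1.1, 0.3, -3.2]
opening: 0.0482
(array([ 0.0003, -0.0005,  0.089 ]), np.float64(0.54)) M [-0.037 -0.032  0.015] F [-1.15  0.32 -3.21] q6 1.4692 yaw -7.08 z 0.484
time: 11.78
tool_pos: [0.5396, -0.0412, 0.4821]
tcp_rot: [-3.126, 0.193, 0.007]
contact_force: [0.4, 0.1, -2.9]
opening: 0.0483
(array([ 0.0014, -0.0004,  0.0871]), np.float64(0.63)) M [0.014 0.02  0.022] F [ 0.42  0.09 -2.92] q6 1.4692 yaw -7.08 z 0.4821
```

View pics/s8.png

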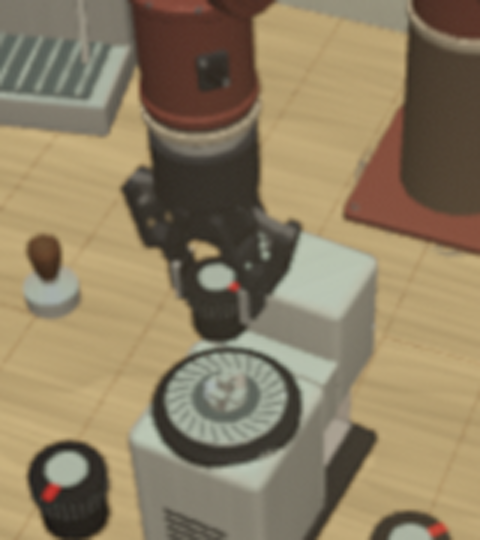

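View pics/s8f.png

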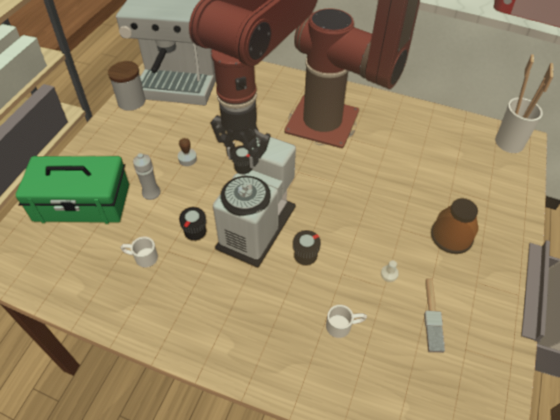

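The picture shows the cap in the jaws at crop (217,295), clear of the bare spindle at (225,388). The bystanders are at their original pixels. One last stillness check, then I'll hand in.

```bash
python3 -m creep '[[[0,0,0],0,1],[[0,0,0],0,1]]'
python3 - <<'E'
from plant import status, robot
s=status.get_state(); print(s['qvel'].round(4),s['tool_pos'],s['opening'],s['contact_force'])
robot.close_job()
E
```

```text
time: 12.12
tool_pos: [0.5396, -0.0412, 0.4821]
tcp_rot: [-3.126, 0.193, 0.007]
contact_force: [0.8, -0.3, -1.9]
opening: 0.0485
[-0.0004  0.0005 -0.001  -0.0003  0.0004 -0.0002] [ 0.53959974 -0.04124707  0.48211829] 0.04850234684413111 [ 0.79566906 -0.33590532 -1.9445395 ]
the job is handed in; nothing more can be done
```

The cap is off its spindle and held in the gripper over the grinder; I handed the job in at about 12 s of the 45 s allowed.

- **Thread:** I gripped the fluted head and tried anticlockwise first. It stopped dead after about 10° with 1.2 N m. Clockwise it turned freely, so the thread is left-hand.
- **Unscrewing and lift:** I turned it about 84° clockwise from where it sat, rising with the thread. It then lifted straight off, with only about the cap's own weight (around 3 N) on the wrist.
- **Last checks:** The cap is held about 86 mm above its seat, tilted 0.6° and still (joint speeds at most 0.001 rad/s). The jaws are at 48.5 mm. The picture shows the bare spindle below it and the other things where they stood.
- **Small disagreements:** The jaws read about 1.5 mm under the 50 mm head, probably because of the flutes. The arm settled about 2 mm lower after the lift, then held steady. The two cameras put the burr about 8 mm apart, but their cap positions agreed to about 2 mm and I used those.

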